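# Start frozen bread in the toaster: lever down, then defrost key

### The arm

A 6-joint arm with a two-finger parallel gripper is mounted at the origin on a cart in front of the work surface, level with it; the furniture and walls round the work are solid. World frame = base frame: x ahead of the robot, y to its left, z up, the work surface at z = 0. Lengths are in m, angles in rad, forces in N, time in s.
With the tool pointing down it reaches from about 0.4 to 0.825 m from the base axis. Payload 7 kg.
Tool frame: the origin (TCP) lies on the centre line of the jaws, within the pads' length; the fingertips stand 22 mm ahead of it and the grasp point (between the pads) lies 3 mm ahead of it (arm.tcp_to_tips is the distance from the TCP to the fingertips, in m); z points along the fingers, y is the line along which they close (so a half turn about z gives the same grasp; the last joint's range is limited). The gripper opens to 88 mm and grips with 3 to 60 N. Pads are 19 mm wide; open, the fingers measure 130 mm over their backs; the gripper's body (78 mm by 193 mm) begins 47 mm behind the grasp point.
Start: joints at [1.538, 0.359, 0.012, 0, -1.224, -0.288], TCP at [0.213, 0.641, 0.249] pointing down, gripper open.
Joint ranges: [-3.07, 3.07], [-1.43, 2.12], [-1.02, 1.25], [-3.03, 1.67], [-3.05, -0], [-3.03, 3.03]. Speed limits (rad/s): [2.39, 2.39, 3.01, 3.14, 3.14, 3.14].

### API

Orientations are given as [roll, pitch, yaw] about the fixed x, y, z axes, in that order (R = Rz(yaw) Ry(pitch) Rx(roll)).
In Python, from station import arm gives the robot as it stands.
- The arm moves only by the tool jog_arm, never from a script. Its argument "targets" is a list of rows, each an object of numbers: "dx", "dy", "dz": the shift along the tool's x, y, z in mm; "rx", "ry", "rz": the turn, a rotation vector about the tool's x, y, z in rad; "gripper": the closure, from 0 (fully open) to 1 (shut). In form: [{"dx": .., "dy": .., "dz": .., "rx": .., "ry": .., "rz": .., "gripper": ..}, ...]. A call has exactly 8 rows; each row is the pose to reach, as a shift and turn from the pose commanded when the call began, along the tool's axes at that moment; what a row does not reach only later rows make up. A row lasts 1/12 s, in which the tool goes at most 41.7 mm and 7.16 degrees, less where a joint would pass 70% of its speed; a pose out of reach is approached as far as the arm can. A call with a gripper value outside its range is refused whole. The fingers move at their own pace and stop on an object; "force" is the grip in N (left out, the last holds). Time passes only in rows, so rows that repeat a pose let the fingers close, or fill a call up. It gives the time, the measured TCP pose, the force, the opening and the grip force at its end, in the units of the state.
- arm.get_state(): the state, without advancing time (a new reading comes with each control period).
- arm.grab_frame(name): name is "side" or "top"; returns a dict with "frame" (480x640x3 uint8, red, green, blue), "z_map" (480x640 float32, m along the optical axis (not along the pixel's ray), 0 where there is no reading), "fx", "fy", "cx", "cy" (pixels), "view" (4x4, takes a point from world to camera coordinates). Camera axes: x right, y down, z forward; pixel columns grow to the right and rows downward; lengths in m; the calibration is good to about 2 mm. A picture is of the moment at which its call begins.
- arm.job_done(): hands the job in; it is judged then, once.
The state is a dict: "t": time; "q": joint angles; "qd": joint speeds; "joint_efforts": joint torques, N m; "eef_pos": TCP position; "ee_rot": TCP orientation; "force": force on the tool from outside, world axes, zero at the start; "moment": the same for the moment, N m; "width": finger opening in m; "gripper_force": force on a finger pad.
Only numpy, scipy, OpenCV 4.12 (cv2) and the standard library are available. Lean on these libraries where they do the work, as an engineer would, in place of code of your own. Each camera call takes 0.05 s, during which the arm holds its last target. There are 200 camera calls.

### The job

Toast the two frozen slices that stand in the toaster: push the lever fully down until it catches and stays down, then press the blue defrost key all the way in so that it clicks and stays in. Only push with the fingertips: lift and carry nothing, leave the black cancel key and the orange reheat key alone, and neither shove the toaster about nor disturb the breakfast things beside it.

Things in the scene. Friction and masses are not known exactly. Their poses are not given: they have to be found in the camera images.
- toaster: Red two-slot toaster, 171 x 276 x 192 mm, 2 kg, loose. Origin: under its middle, on the worktop. Axes: z up, -y out of its short lever end (z 0.025 to 0.165 at y -0.112), -x out of its long side with the keys (shell at x -0.082).
- lever_top (a point): middle of the top of the black lever, 38 mm wide along x, 24 mm out along y, that stands out of the toaster's lever end; at first at x 0, y -0.128, z 0.142 in the toaster's frame; it goes straight down
- toaster_lever (a joint): lever and bread carriage: 0 = up, 0.055 m = on its lower stop. A spring pushes it up (8 N when down); pushed beyond 0.051 (about 11 N) a catch holds it at about 0.049, else it springs up again
- defrost_key_face (a point): middle of the outer face of the blue round defrost key, 20 mm wide, the middle one of three keys in a row, 38 mm apart, on the aluminium panel of the long side; it faces the toaster's -x, stands 10.6 mm out of the panel, 65 mm above the worktop
- defrost_key (a joint): travel of the blue key into the toaster: 0 = out, 0.009 m = on its stop. Springy, up to 3 N. While the lever is caught down, the key pushed beyond 0.0068 stays in at about 0.0064; while the lever is up it springs out again
- cancel_key_face (a point): middle of the outer face of the black round cancel key, the one nearest the lever end, same size and height as the blue one; pressed, it frees the lever and the blue key
- cancel_key (a joint): travel of the black key: 0 = out, 0.007 m = fully in; springs back
- reheat_key_face (a point): middle of the outer face of the orange round reheat key, the one farthest from the lever end; same size and height
- reheat_key (a joint): travel of the orange key: 0 = out, 0.007 m = fully in; springs back
- mug: pale mug with a pink band, 80 mm wide, 101 mm tall, loose; origin under its middle
- honey_jar: honey jar with a red lid, 61 mm wide, 90 mm tall, loose; origin under its middle
- plate: small cream dish, 106 mm wide, 15 mm tall, loose; origin under its middle
- teaspoon: steel teaspoon, 137 x 28 x 10 mm, loose; origin under its middle

How it is judged:
By the outcome, as a careful person would: the job done as asked, in the order asked, and still so for the second after the job is handed in, with the robot touching nothing.
It also fails if it takes over 51 s, if anything falls off the work surface, if the arm or the gripper's body presses on something with over 40 N, if the wrist force passes 120 N, or if a joint passes its speed limit or range.

## Working session

There is one attempt and no reset: what is moved stays moved. The work goes in short steps, Python scripts to look and compute and a tool call to move; the robot and the scene stay as the last step left them, time stands still between calls to the robot, and variables do not carry over. Pictures are saved under pics/ and viewed, at most 10 in all, crops included, and the job is handed in when it is done.

Besides the shell and the picture viewer there is one more tool, called after "Request:" as a command line: name --argument value ..., lists and objects as JSON in quotes. jog_arm: Moves the arm, as the interface text tells. Its arguments: {"type":"object","properties":{"targets":{"type":"array","items":{"type":"object","properties":{"dx":{"type":"number"},"dy":{"type":"number"},"dz":{"type":"number"},"rx":{"type":"number"},"ry":{"type":"number"},"rz":{"type":"number"},"gripper":{"type":"number"}}}},"force":{"type":"number"}},"required":["targets"]}

```bash
mkdir -p pics; cat > h.py <<'E'
import numpy as np,cv2
from station import arm
def grab(n,save=None):
    f=arm.grab_frame(n)
    if save: cv2.imwrite('pics/'+save,f['frame'][:,:,::-1])
    return f
def world(f,u,v):
    r=f['z_map'][int(v)-1:int(v)+2,int(u)-1:int(u)+2]; r=r[r>0]
    z=float(np.median(r))
    return (np.linalg.inv(f['view'])@[(u-f['cx'])/f['fx']*z,(v-f['cy'])/f['fy']*z,z,1])[:3]
E
python3 - <<'E'
from h import *
for n in('top','side'):
    f=grab(n,n+'0.png'); np.savez('/tmp/'+n,**f); print(n,np.linalg.inv(f['view'])[:3].round(2).tolist())
s=arm.get_state();print(s['t'],s['eef_pos'],s['ee_rot'])
E
```

```text
top [[0.01, -0.99, 0.14, 0.35], [-1.0, -0.01, 0.02, 0.01], [-0.02, -0.14, -0.99, 1.21]]
side [[-0.97, -0.21, 0.16, 0.35], [-0.26, 0.75, -0.61, 0.59], [0.01, -0.63, -0.77, 0.84]]
0.1 [0.2127402  0.6401772  0.24772787] [ 3.14011335e+00 -1.52623842e-04 -3.20886112e-01]
```

View pics/top0.png

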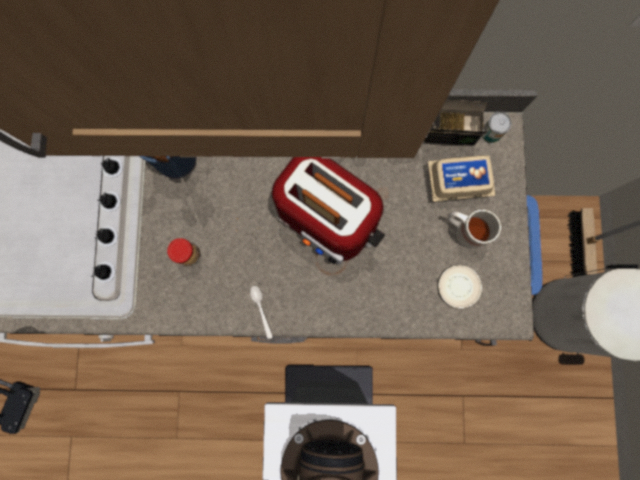

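View pics/side0.png

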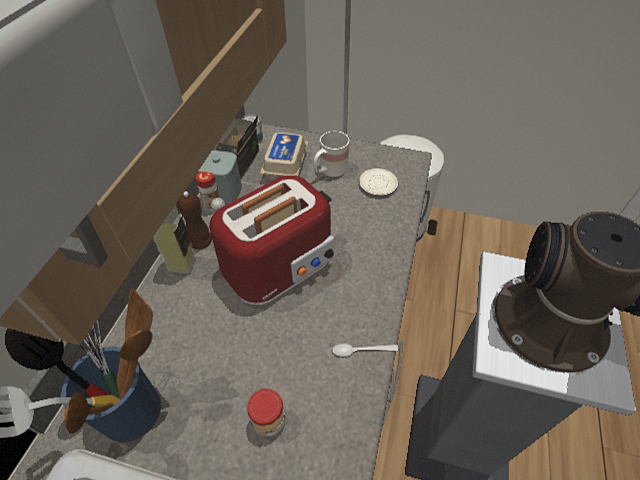

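The top view shows the toaster at about (328,205), its lever at (376,238) and its keys near (307–335, 240–262), with the cabinet above and behind it. The side view shows the orange, blue and black keys at (302,271), (316,262) and (328,254). The lever is partly hidden at (325,197).

```bash
python3 - <<'E'
from h import *
def cloud(f):
    z=f['z_map'];v,u=np.mgrid[:480,:640]
    P=np.stack([(u-f['cx'])/f['fx']*z,(v-f['cy'])/f['fy']*z,z,np.ones_like(z)],-1)
    return (P@np.linalg.inv(f['view']).T)[...,:3]
t=dict(np.load('/tmp/top.npz'));s=dict(np.load('/tmp/side.npz'))
W=cloud(t)
m=np.zeros((480,640),bool);m[150:270,262:395]=1
Q=W[m&(W[...,2]>.06)&(W[...,2]<.22)]
print('zmax',np.percentile(Q[:,2],99), cv2.minAreaRect((Q[:,:2]*1000).astype(np.float32)))
S=cloud(s);ms=np.zeros((480,640),bool);ms[170:310,205:340]=1
A=S[ms&(S[...,2]>.05)&(S[...,2]<.14)];B=np.vstack([A,Q])
print(cv2.minAreaRect((B[:,:2]*1000).astype(np.float32)))
R=s['frame'].astype(int);
for n,mk in(('blue',(R[...,2]>R[...,0]+50)),('orange',(R[...,0]>180)&(R[...,1]<150)&(R[...,2]<90))):
    mk=mk&ms; v,u=np.nonzero(mk);print(n,len(v),u.mean(),v.mean(),np.median(S[mk],0))
print('black',world(s,328,254))
for u,v in((376,238),(379,236),(374,240),(372,236)):print('lever',u,v,world(t,u,v))
for n,p in(('top',t),('side',s)):
    print(p['cx'],p['fx'])
    c=p['frame'][:,:,::-1]
    c=c[150:275,265:400] if n=='top' else c[165:315,205:345]
    cv2.imwrite(f'pics/c{n}.png',cv2.resize(c,None,fx=4,fy=4,interpolation=cv2.INTER_CUBIC))
# cabinet lower edge
c=W[60:150,100:440].reshape(-1,3);print('cab',c.min(0),c.max(0),W[140,330])
a=cv2.imread('pics/ctop.png');b=cv2.imread('pics/cside.png');a=cv2.copyMakeBorder(a,0,100,0,0,0);cv2.imwrite('pics/both.png',cv2.resize(np.hstack([a,b]),None,fx=.72,fy=.72) if 0 else cv2.resize(np.hstack([a,b]),(800,436)))
E
```

```text
zmax 0.21342438114181872 ((605.5084228515625, 3.979156494140625), (270.93988037109375, 180.09237670898438), 53.67311477661133)
((673.2723999023438, -63.247161865234375), (277.667724609375, 383.2023620605469), 42.705692291259766)
blue 45 315.35555555555555 261.75555555555553 [0.51678879 0.03394517 0.07072552]
orange 34 260.4117647058824 228.58823529411765 [0.5428905  0.05877115 0.07399743]
black [0.49511424 0.00565643 0.07060469]
lever 376 238 [ 0.53894071 -0.10074023  0.14091329]
lever 379 236 [ 0.54388024 -0.10770412  0.13927483]
lever 374 240 [ 0.53437043 -0.09624363  0.1406073 ]
lever 372 236 [ 0.54385032 -0.09195703  0.13858894]
319.3267394437677 480.69877663608327
326.28323051963554 440.6010255176274
cab [ 0.35327926 -0.28149529 -0.00734883] [0.85720103 0.36264008 1.21268872] [0.61271099 0.00649017 0.54479079]
```

View pics/both.png

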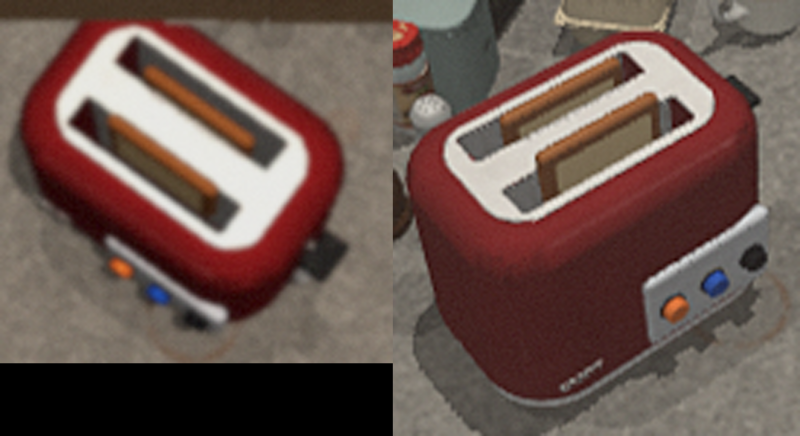

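The crop shows the lever knob as a black square right of the toaster, at about (376,237) in the full top frame, with nothing around it. The three keys face the robot, with blue between orange and black. I'll fit the yaw from the white rim and the key row.

```bash
python3 - <<'E'
from h import *
def cloud(f):
    z=f['z_map'];v,u=np.mgrid[:480,:640]
    P=np.stack([(u-f['cx'])/f['fx']*z,(v-f['cy'])/f['fy']*z,z,np.ones_like(z)],-1)
    return (P@np.linalg.inv(f['view']).T)[...,:3]
for n,box in(('top',(150,275,265,395)),('side',(170,310,205,340))):
    f=dict(np.load(f'/tmp/{n}.npz'));W=cloud(f);I=f['frame'].astype(int);m=np.zeros((480,640),bool);m[box[0]:box[1],box[2]:box[3]]=1
    w=m&(I.min(-1)>150)&(W[...,2]>.17)&(W[...,2]<.21)
    P=W[w];print(n,len(P),P[:,2].mean(),cv2.minAreaRect((P[:,:2]*1000).astype(np.float32)))
    for k,mk in(('blue',(I[...,2]>I[...,0]+40)),('orange',(I[...,0]>150)&(I[...,1]>70)&(I[...,2]<100)),('black',I.max(-1)<50)):
        mk=mk&m&(W[...,2]<.085)&(W[...,2]>.045)&(W[...,0]<.6)
        print(k,mk.sum(),np.median(W[mk],0).round(4))
    mk=m&(I.max(-1)<75)&(W[...,2]>.125)&(W[...,2]<.15)&(W[...,1]<-.07)
    print('lever',mk.sum(),np.median(W[mk],0))
E
```

```text
top 2100 0.19169592428221843 ((620.7896728515625, 11.516532897949219), (185.31063842773438, 105.57011413574219), 54.36860656738281)
blue 33 [0.5181 0.0288 0.0726]
orange 22 [0.5395 0.0591 0.0724]
black 89 [0.5464 0.0047 0.0722]
lever 177 [ 0.54061833 -0.09899857  0.13988914]
side 1486 0.18960367288498386 ((618.585205078125, 11.540412902832031), (186.48431396484375, 107.21622467041016), 54.585384368896484)
blue 51 [0.5158 0.0339 0.07  ]
orange 27 [0.5388 0.0635 0.0719]
black 58 [0.495  0.003  0.0699]
lever 42 [ 0.53043682 -0.10089983  0.13813828]
```

```bash
cat >> h.py <<'E'
from scipy.spatial.transform import Rotation as Ro
YT=np.array([.582,.813,0]);XT=np.array([.813,-.582,0]);D=np.array([0,0,-1.])
LEV=np.array([.541,-.098,.142]);KEY=np.array([.517,.0315,.065])
def Rt(inw,y,deg):
    a=np.radians(deg);z=np.sin(a)*inw+np.cos(a)*D;return np.c_[np.cross(y,z),y,z]
RL=Rt(YT,-XT,30);RK=Rt(XT,-YT,35)
def tip2tcp(p,R): return p-.022*R[:,2]
def lever(h):  # contact edge h above initial lever top
    return tip2tcp(LEV-.006*YT+.0082*YT+[0,0,.0048+h],RL)
def key(g):    # contact edge g before key face
    R=RK;a=np.radians(35);return tip2tcp(KEY-g*XT-.0095*(np.cos(a)*XT-np.sin(a)*D),R)
def delta(p,R,p0=None,R0=None):
    if p0 is None:
        s=arm.get_state();p0=s['eef_pos'];R0=Ro.from_euler('xyz',s['ee_rot']).as_matrix()
    return (R0.T@(p-p0)*1000).round(1),Ro.from_matrix(R0.T@R).as_rotvec().round(3)
E
python3 - <<'E'
from h import *
p1=np.array([.36,.27,.31]);print(delta(p1,RL));print(lever(.05),np.linalg.det(RL))
print(delta(lever(.05),RL,p1,RL))
E
```

```text
(array([256.5, 304.9, -61.8]), array([ 0.489, -0.361,  1.823]))
[ 0.5358784  -0.1051544   0.21585256] 0.9996162735622498
(array([ 222.6, -361.3,  -19.8]), array([-0., -0.,  0.]))
```

Request:
jog_arm --targets '[{"dx": 20,"dy": 24,"dz": -20,"rx": 0.03,"ry": -0.022,"rz": 0.114,"gripper": 1},{"dx": 45,"dy": 50,"dz": -40,"rx": 0.06,"ry": -0.045,"rz": 0.228,"gripper": 1},{"dx": 70,"dy": 80,"dz": -60,"rx": 0.09,"ry": -0.067,"rz": 0.342,"gripper": 1},{"dx": 95,"dy": 110,"dz": -62,"rx": 0.122,"ry": -0.09,"rz": 0.455,"gripper": 1},{"dx": 120,"dy": 140,"dz": -62,"rx": 0.153,"ry": -0.113,"rz": 0.57,"gripper": 1},{"dx": 145,"dy": 170,"dz": -62,"rx": 0.183,"ry": -0.135,"rz": 0.684,"gripper": 1},{"dx": 170,"dy": 200,"dz": -62,"rx": 0.214,"ry": -0.158,"rz": 0.797,"gripper": 1},{"dx": 195,"dy": 230,"dz": -62,"rx": 0.244,"ry": -0.18,"rz": 0.91,"gripper": 1}]'

```text
t: 0.77
eef_pos: [0.3255, 0.3586, 0.3104]
ee_rot: [-3.004, 0.261, -1.225]
force: [1.4, -0.3, -0.1]
width: 0.0402
gripper_force: 0.0
```

```bash
python3 - <<'E'
from h import *
s=arm.get_state();print(s['t'],s['eef_pos'],s['q'].round(2),s['width'],s['force'])
p1=np.array([.42,.08,.31]);print(delta(p1,RL));print(delta(lever(.06),RL))
E
```

```text
0.7667 [0.32547479 0.35863327 0.31044098] [ 1.19 -0.15 -0.42 -0.08 -1.01 -0.82] 0.040215813030259555 [ 1.39724742 -0.25609157 -0.10756442]
(array([284.3,  -4.9, -75.7]), array([ 0.243, -0.178,  0.907]))
(array([512.3, -47. , -43.4]), array([ 0.243, -0.178,  0.907]))
```

Request:
jog_arm --targets '[{"dx": 36,"dy": 0,"dz": -10,"rx": 0.03,"ry": -0.022,"rz": 0.114,"gripper": 1},{"dx": 71,"dy": 0,"dz": -20,"rx": 0.06,"ry": -0.045,"rz": 0.228,"gripper": 1},{"dx": 107,"dy": 0,"dz": -30,"rx": 0.09,"ry": -0.067,"rz": 0.342,"gripper": 1},{"dx": 142,"dy": -1,"dz": -40,"rx": 0.122,"ry": -0.09,"rz": 0.455,"gripper": 1},{"dx": 178,"dy": -2,"dz": -50,"rx": 0.153,"ry": -0.113,"rz": 0.57,"gripper": 1},{"dx": 213,"dy": -3,"dz": -60,"rx": 0.183,"ry": -0.135,"rz": 0.684,"gripper": 1},{"dx": 249,"dy": -4,"dz": -68,"rx": 0.214,"ry": -0.158,"rz": 0.797,"gripper": 1},{"dx": 284,"dy": -5,"dz": -76,"rx": 0.243,"ry": -0.178,"rz": 0.907,"gripper": 1}]'

```text
t: 1.43
eef_pos: [0.4211, 0.0811, 0.3117]
ee_rot: [-3.14, 0.525, -2.191]
force: [0.1, -0.4, -0.7]
width: -0.0
gripper_force: 0.0
```

```bash
python3 - <<'E'
from h import *
s=arm.get_state();print(s['t'],s['eef_pos'],s['q'].round(2),s['width'],s['force'])
print(delta(lever(.09),RL));print(delta(lever(.03),RL))
E
```

```text
1.4333 [0.42108292 0.08107606 0.31171188] [ 0.4  -0.29 -0.5  -0.33 -0.94 -0.88] -3.168787859332995e-05 [ 0.05949206 -0.36563729 -0.69979039]
(array([ 101.4, -201.6,    6.1]), array([-0.001,  0.001,  0.001]))
(array([ 131.5, -201.5,   58.1]), array([-0.001,  0.001,  0.001]))
```

Request:
jog_arm --targets '[{"dx": 12,"dy": -30,"dz": 0,"gripper": 1},{"dx": 27,"dy": -60,"dz": 1,"gripper": 1},{"dx": 45,"dy": -95,"dz": 2,"gripper": 1},{"dx": 62,"dy": -130,"dz": 3,"gripper": 1},{"dx": 80,"dy": -165,"dz": 4,"gripper": 1},{"dx": 101,"dy": -201,"dz": 6,"gripper": 1},{"dx": 115,"dy": -201,"dz": 31,"gripper": 1},{"dx": 128,"dy": -201,"dz": 53,"gripper": 1}]'

```text
invalid input at $.targets[0]: expected keys dx, dy, dz, rx, ry, rz, gripper
```

```bash
python3 - <<'E'
from h import *
s=arm.get_state();print(s['t'],s['eef_pos'],s['q'].round(2),s['force'])
a=grab('top')['frame'][150:300,300:450,::-1];b=grab('side')['frame'][130:280,270:420,::-1]
cv2.imwrite('pics/p1.png',cv2.resize(np.hstack([a,b]),(800,400),interpolation=cv2.INTER_CUBIC))
for h in(.03,0,-.03,-.057):print(h,delta(lever(h),RL))
E
```

```text
1.4333 [0.42108292 0.08107606 0.31171188] [ 0.4  -0.29 -0.5  -0.33 -0.94 -0.88] [ 0.05949206 -0.36563729 -0.69979039]
0.03 (array([ 127.1, -199.1,   59.6]), array([-0.005, -0.002, -0.007]))
0 (array([ 142.1, -199.1,   85.7]), array([-0.005, -0.002, -0.007]))
-0.03 (array([ 157. , -199.1,  111.7]), array([-0.005, -0.002, -0.007]))
-0.057 (array([ 170.5, -199.1,  135.1]), array([-0.005, -0.002, -0.007]))
```

View pics/p1.png

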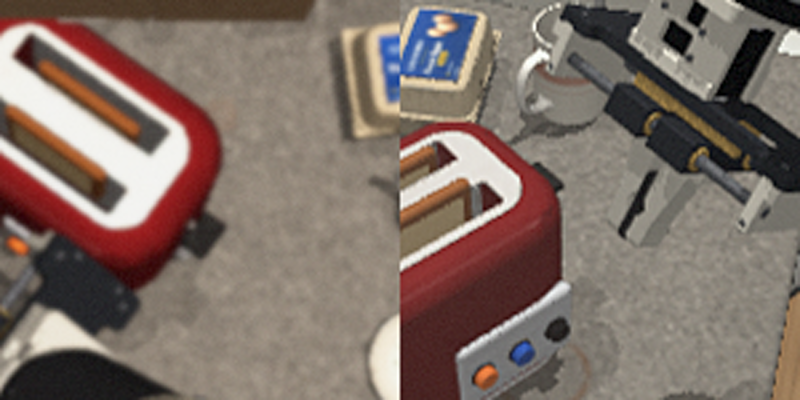

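The move was refused because every row needs all seven keys. The picture shows the arm still at its waypoint and the lever clear, so I'll send it again in full.

Request:
jog_arm --targets '[{"dx": 12,"dy": -30,"dz": 0,"rx": 0,"ry": 0,"rz": 0,"gripper": 1},{"dx": 27,"dy": -60,"dz": 1,"rx": 0,"ry": 0,"rz": 0,"gripper": 1},{"dx": 45,"dy": -95,"dz": 2,"rx": 0,"ry": 0,"rz": 0,"gripper": 1},{"dx": 62,"dy": -130,"dz": 3,"rx": 0,"ry": 0,"rz": 0,"gripper": 1},{"dx": 80,"dy": -165,"dz": 4,"rx": 0,"ry": 0,"rz": 0,"gripper": 1},{"dx": 101,"dy": -200,"dz": 6,"rx": 0,"ry": 0,"rz": 0,"gripper": 1},{"dx": 115,"dy": -200,"dz": 31,"rx": 0,"ry": 0,"rz": 0,"gripper": 1},{"dx": 128,"dy": -200,"dz": 53,"rx": 0,"ry": 0,"rz": 0,"gripper": 1}]'

```text
t: 2.2
eef_pos: [0.5369, -0.1033, 0.1998]
ee_rot: [-3.14, 0.521, -2.188]
force: [0.8, 0.5, -0.9]
width: 0.0005
gripper_force: 0.0
```

```bash
python3 - <<'E'
from h import *
s=arm.get_state();print(s['t'],s['eef_pos'],s['q'].round(2),s['force'])
a=grab('top')['frame'][150:300,300:450,::-1];b=grab('side')['frame'][130:280,270:420,::-1]
cv2.imwrite('pics/p2.png',cv2.resize(np.hstack([a,b]),(800,400),interpolation=cv2.INTER_CUBIC))
for h in(.03,0,-.03,-.057):print(h,delta(lever(h),RL))
E
```

```text
2.2 [ 0.53694549 -0.10332138  0.19976981] [-0.19  0.15 -0.27 -0.57 -0.99 -0.15] [ 0.77706405  0.45420209 -0.93662746]
0.03 (array([ 2.3, -4.1, -0.3]), array([ 0.009, -0.005,  0.001]))
0 (array([17.2, -4.4, 25.7]), array([ 0.009, -0.005,  0.001]))
-0.03 (array([32. , -4.6, 51.8]), array([ 0.009, -0.005,  0.001]))
-0.057 (array([45.4, -4.8, 75.2]), array([ 0.009, -0.005,  0.001]))
```

View pics/p2.png

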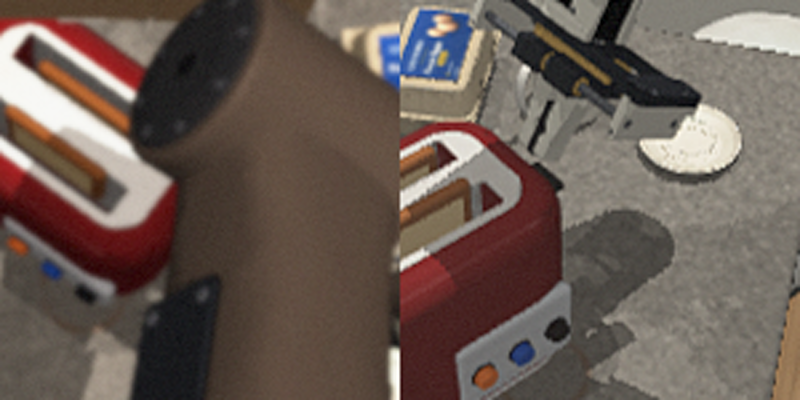

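The fingertips sit just above the lever knob, at crop positions (545,150) and (548,180), so they are lined up. Next I'll lower them to first contact.

Request:
jog_arm --targets '[{"dx": 5,"dy": -4,"dz": 4,"rx": 0,"ry": 0,"rz": 0,"gripper": 1},{"dx": 8,"dy": -4,"dz": 10,"rx": 0,"ry": 0,"rz": 0,"gripper": 1},{"dx": 11,"dy": -4,"dz": 15,"rx": 0,"ry": 0,"rz": 0,"gripper": 1},{"dx": 14,"dy": -4,"dz": 20,"rx": 0,"ry": 0,"rz": 0,"gripper": 1},{"dx": 17,"dy": -4,"dz": 25,"rx": 0,"ry": 0,"rz": 0,"gripper": 1},{"dx": 20,"dy": -4,"dz": 30,"rx": 0,"ry": 0,"rz": 0,"gripper": 1},{"dx": 22,"dy": -4,"dz": 34,"rx": 0,"ry": 0,"rz": 0,"gripper": 1},{"dx": 22,"dy": -4,"dz": 34,"rx": 0,"ry": 0,"rz": 0,"gripper": 1}]'

```text
t: 2.97
eef_pos: [0.5379, -0.1061, 0.1609]
ee_rot: [-3.139, 0.521, -2.185]
force: [-1.1, -2.8, 1.3]
width: 0.0005
gripper_force: 1.7
```

```bash
python3 - <<'E'
from h import *
s=arm.get_state();print(s['t'],s['eef_pos'],s['force'])
b=grab('side')['frame'][130:280,270:420,::-1]
cv2.imwrite('pics/p3.png',cv2.resize(b,(600,600),interpolation=cv2.INTER_CUBIC))
for h in(-.03,-.051,-.056):print(h,delta(lever(h),RL))
E
```

```text
2.9667 [ 0.53792676 -0.10607415  0.16089602] [-1.09997385 -2.8209954   1.336873  ]
-0.03 (array([12.9,  2.2, 21.7]), array([ 0.001, -0.002,  0.006]))
-0.051 (array([23.4,  2.3, 39.9]), array([ 0.001, -0.002,  0.006]))
-0.056 (array([25.9,  2.3, 44.2]), array([ 0.001, -0.002,  0.006]))
```

View pics/p3.png

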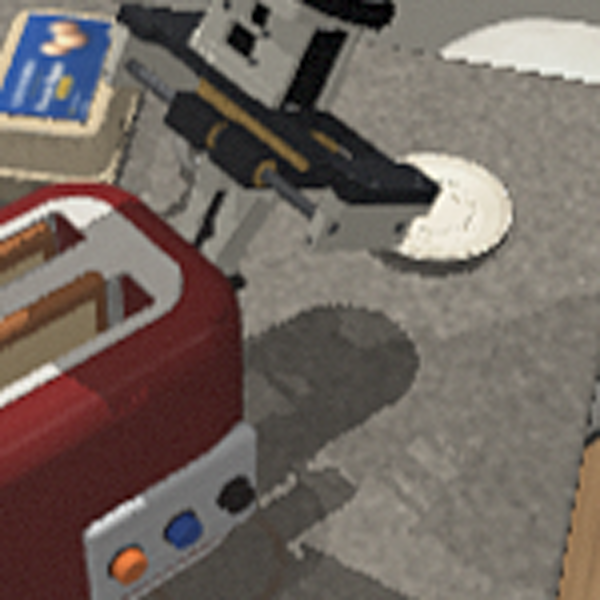

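The fingertips are on the lever, with the knob edge at (237,282). There is a small outward force of about 3 N, so I'll shift 2–3 mm outward, push further and compare.

Request:
jog_arm --targets '[{"dx": 1,"dy": 1,"dz": -1,"rx": 0,"ry": 0,"rz": 0,"gripper": 1},{"dx": 2,"dy": 2,"dz": -1,"rx": 0,"ry": 0,"rz": 0,"gripper": 1},{"dx": 4,"dy": 2,"dz": 2,"rx": 0,"ry": 0,"rz": 0,"gripper": 1},{"dx": 6,"dy": 2,"dz": 5,"rx": 0,"ry": 0,"rz": 0,"gripper": 1},{"dx": 8,"dy": 2,"dz": 8,"rx": 0,"ry": 0,"rz": 0,"gripper": 1},{"dx": 10,"dy": 2,"dz": 12,"rx": 0,"ry": 0,"rz": 0,"gripper": 1},{"dx": 12,"dy": 2,"dz": 16,"rx": 0,"ry": 0,"rz": 0,"gripper": 1},{"dx": 12,"dy": 2,"dz": 16,"rx": 0,"ry": 0,"rz": 0,"gripper": 1}]'

```text
t: 3.68
eef_pos: [0.535, -0.1066, 0.1405]
ee_rot: [-3.141, 0.521, -2.186]
force: [0.1, 0.9, 3.9]
width: 0.0004
gripper_force: 1.2
```

```bash
python3 - <<'E'
from h import *
s=arm.get_state();print(s['t'],s['eef_pos'],s['force'])
f=grab('side');b=f['frame'][180:240,290:350,::-1]
I=dict(np.load('/tmp/side.npz'))['frame'][180:240,290:350,::-1]
cv2.imwrite('pics/p4.png',cv2.resize(np.hstack([I,b]),(800,400),interpolation=cv2.INTER_CUBIC))
for h in(-.03,-.051,-.056):print(h,delta(lever(h),RL))
E
```

```text
3.6833 [ 0.53499665 -0.10658164  0.14051688] [0.10877629 0.88688537 3.85907676]
-0.03 (array([1.1, 0.2, 5.2]), array([ 0.002, -0.002,  0.005]))
-0.051 (array([11.5,  0.2, 23.5]), array([ 0.002, -0.002,  0.005]))
-0.056 (array([14. ,  0.2, 27.8]), array([ 0.002, -0.002,  0.005]))
```

View pics/p4.png

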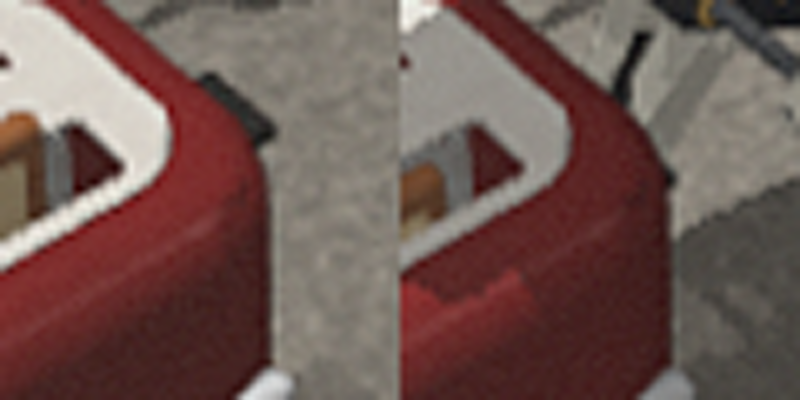

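The knob and the bread have both gone down, and the force is now cleanly vertical at about 4 N. I'll push to the end.

Request:
jog_arm --targets '[{"dx": 2.5,"dy": 0,"dz": 4.3,"rx": 0,"ry": 0,"rz": 0,"gripper": 1},{"dx": 5,"dy": 0,"dz": 8.7,"rx": 0,"ry": 0,"rz": 0,"gripper": 1},{"dx": 7.5,"dy": 0,"dz": 13,"rx": 0,"ry": 0,"rz": 0,"gripper": 1},{"dx": 10,"dy": 0,"dz": 17.3,"rx": 0,"ry": 0,"rz": 0,"gripper": 1},{"dx": 12,"dy": 0,"dz": 20.8,"rx": 0,"ry": 0,"rz": 0,"gripper": 1},{"dx": 13.5,"dy": 0,"dz": 23.4,"rx": 0,"ry": 0,"rz": 0,"gripper": 1},{"dx": 14.5,"dy": 0,"dz": 25,"rx": 0,"ry": 0,"rz": 0,"gripper": 1},{"dx": 15.5,"dy": 0,"dz": 27,"rx": 0,"ry": 0,"rz": 0,"gripper": 1}]'

```text
t: 4.4
eef_pos: [0.5354, -0.1068, 0.1105]
ee_rot: [-3.139, 0.522, -2.185]
force: [-2.5, 0.6, 7.5]
width: 0.0003
gripper_force: 3.9
```

Request:
jog_arm --targets '[{"dx": 0.5,"dy": 0,"dz": 0.9,"rx": 0,"ry": 0,"rz": 0,"gripper": 1},{"dx": 1,"dy": 0,"dz": 1.7,"rx": 0,"ry": 0,"rz": 0,"gripper": 1},{"dx": 1.5,"dy": 0,"dz": 2.6,"rx": 0,"ry": 0,"rz": 0,"gripper": 1},{"dx": 2,"dy": 0,"dz": 3.5,"rx": 0,"ry": 0,"rz": 0,"gripper": 1},{"dx": 2,"dy": 0,"dz": 3.5,"rx": 0,"ry": 0,"rz": 0,"gripper": 1},{"dx": 2,"dy": 0,"dz": 3.5,"rx": 0,"ry": 0,"rz": 0,"gripper": 1},{"dx": 2,"dy": 0,"dz": 3.5,"rx": 0,"ry": 0,"rz": 0,"gripper": 1},{"dx": 2,"dy": 0,"dz": 3.5,"rx": 0,"ry": 0,"rz": 0,"gripper": 1}]'

```text
t: 5.07
eef_pos: [0.5356, -0.1068, 0.1091]
ee_rot: [-3.137, 0.524, -2.182]
force: [-10.6, 0.4, 28.9]
width: 0.0005
gripper_force: 14.5
```

That is the lower stop: 29 N with no further travel. I'll retreat straight up and check that the lever stayed down.

Request:
jog_arm --targets '[{"dx": -3,"dy": 0,"dz": -7,"rx": 0,"ry": 0,"rz": 0,"gripper": 1},{"dx": -8,"dy": 0,"dz": -20,"rx": 0,"ry": 0,"rz": 0,"gripper": 1},{"dx": -18,"dy": 0,"dz": -38,"rx": 0,"ry": 0,"rz": 0,"gripper": 1},{"dx": -28,"dy": 0,"dz": -56,"rx": 0,"ry": 0,"rz": 0,"gripper": 1},{"dx": -40,"dy": 0,"dz": -78,"rx": 0,"ry": 0,"rz": 0,"gripper": 1},{"dx": -52,"dy": 0,"dz": -100,"rx": 0,"ry": 0,"rz": 0,"gripper": 1},{"dx": -65,"dy": 0,"dz": -120,"rx": 0,"ry": 0,"rz": 0,"gripper": 1},{"dx": -78,"dy": 0,"dz": -138,"rx": 0,"ry": 0,"rz": 0,"gripper": 1}]'

```text
t: 5.73
eef_pos: [0.5339, -0.1081, 0.2662]
ee_rot: [-3.139, 0.521, -2.186]
force: [0.8, 0.2, -0.6]
width: 0.0005
gripper_force: 0.0
```

```bash
python3 - <<'E'
from h import *
s=arm.get_state();print(s['t'],s['eef_pos'],s['force'])
f=grab('side');b=f['frame'][170:290,280:400,::-1]
cv2.imwrite('pics/p5.png',cv2.resize(b,(600,600),interpolation=cv2.INTER_CUBIC))
I=f['frame'].astype(int)
z=f['z_map'];v,u=np.mgrid[:480,:640]
W=(np.stack([(u-f['cx'])/f['fx']*z,(v-f['cy'])/f['fy']*z,z,np.ones_like(z)],-1)@np.linalg.inv(f['view']).T)[...,:3]
mk=(I[...,2]>I[...,0]+40);mk[:230]=0;mk[300:]=0;mk[:,:290]=0;mk[:,345:]=0
print(mk.sum(),np.median(W[mk],0))
m=np.zeros((480,640),bool);m[170:310,205:340]=1
w=m&(I.min(-1)>110)&(W[...,2]>.17)&(W[...,2]<.21);P=W[w];print(len(P),cv2.minAreaRect((P[:,:2]*1000).astype(np.float32)))
pk=np.array([.38,.11,.25]);print(delta(pk,RK)); print(key(.03)); print(delta(key(.03),RK,pk,RK))
E
```

```text
5.7333 [ 0.53392287 -0.10813975  0.26624222] [ 0.76984993  0.21387717 -0.64724632]
45 [0.51568764 0.03484334 0.07027161]
1819 ((618.8699340820312, 10.683609008789062), (187.89781188964844, 109.43394470214844), 53.85405731201172)
(array([-67.3, 253.7,  60.4]), array([ 0.065,  0.876, -1.634]))
[0.47602429 0.06083316 0.07757237]
(array([-11.5, -15.9, 202.4]), array([ 0., -0.,  0.]))
```

View pics/p5.png

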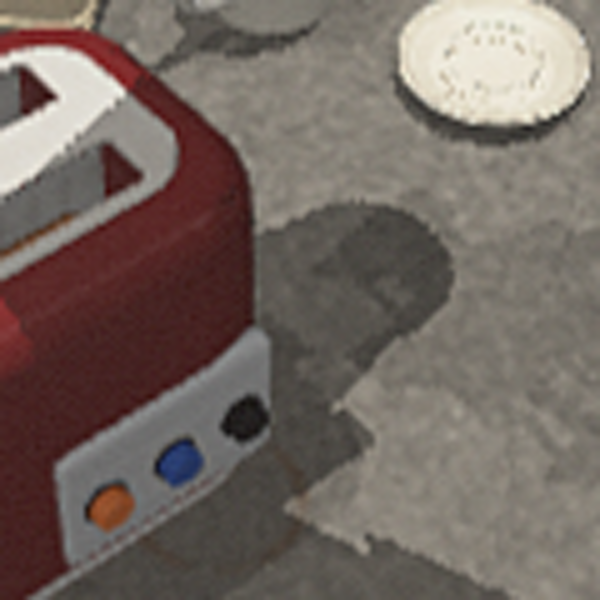

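The lever stayed down, the bread is lowered, and the rim and key fits match the earlier ones, so the toaster has not moved. Now I'll turn and go to the key side.

Request:
jog_arm --targets '[{"dx": -5,"dy": 17,"dz": 0,"rx": 0.004,"ry": 0.055,"rz": -0.102,"gripper": 1},{"dx": -10,"dy": 34,"dz": 5,"rx": 0.008,"ry": 0.11,"rz": -0.204,"gripper": 1},{"dx": -15,"dy": 51,"dz": 10,"rx": 0.012,"ry": 0.164,"rz": -0.306,"gripper": 1},{"dx": -20,"dy": 68,"dz": 15,"rx": 0.016,"ry": 0.219,"rz": -0.408,"gripper": 1},{"dx": -25,"dy": 85,"dz": 20,"rx": 0.02,"ry": 0.274,"rz": -0.51,"gripper": 1},{"dx": -30,"dy": 102,"dz": 24,"rx": 0.024,"ry": 0.328,"rz": -0.613,"gripper": 1},{"dx": -34,"dy": 119,"dz": 28,"rx": 0.028,"ry": 0.383,"rz": -0.715,"gripper": 1},{"dx": -38,"dy": 136,"dz": 32,"rx": 0.032,"ry": 0.438,"rz": -0.817,"gripper": 1}]'

```text
t: 6.45
eef_pos: [0.4514, 0.0115, 0.2561]
ee_rot: [-2.902, -0.044, -1.408]
force: [0.1, 0.1, -0.0]
width: 0.0007
gripper_force: 0.0
```

```bash
python3 - <<'E'
from h import *
s=arm.get_state();print(s['t'],s['eef_pos'],s['q'].round(2))
print(delta(np.array([.40,.10,.25]),RK))
E
```

```text
6.45 [0.4514275  0.0115331  0.25613708] [ 0.58 -0.19 -0.68  0.17 -0.89 -0.51]
(array([-95.8,  35.9,  -6.8]), array([ 0.034,  0.442, -0.811]))
```

Request:
jog_arm --targets '[{"dx": -12,"dy": 4,"dz": -1,"rx": 0.004,"ry": 0.055,"rz": -0.102,"gripper": 1},{"dx": -24,"dy": 9,"dz": -2,"rx": 0.008,"ry": 0.11,"rz": -0.204,"gripper": 1},{"dx": -36,"dy": 13,"dz": -3,"rx": 0.012,"ry": 0.165,"rz": -0.306,"gripper": 1},{"dx": -48,"dy": 18,"dz": -4,"rx": 0.016,"ry": 0.22,"rz": -0.408,"gripper": 1},{"dx": -60,"dy": 22,"dz": -5,"rx": 0.02,"ry": 0.276,"rz": -0.51,"gripper": 1},{"dx": -72,"dy": 27,"dz": -6,"rx": 0.025,"ry": 0.331,"rz": -0.61,"gripper": 1},{"dx": -84,"dy": 31,"dz": -7,"rx": 0.03,"ry": 0.387,"rz": -0.711,"gripper": 1},{"dx": -96,"dy": 36,"dz": -7,"rx": 0.034,"ry": 0.442,"rz": -0.811,"gripper": 1}]'

```text
t: 7.12
eef_pos: [0.4001, 0.1006, 0.2507]
ee_rot: [-3.141, -0.61, -0.621]
force: [-0.4, 0.8, -0.1]
width: 0.0005
gripper_force: 0.0
```

```bash
python3 - <<'E'
from h import *
s=arm.get_state();print(s['t'],s['eef_pos'],s['q'].round(2))
print(delta(key(.03),RK))
E
```

```text
7.1167 [0.40013648 0.10063168 0.25070478] [ 1.24 -0.22 -1.    0.67 -1.09 -0.7 ]
(array([-29.7, -11.7, 190.5]), array([-0.,  0.,  0.]))
```

Request:
jog_arm --targets '[{"dx": -5,"dy": -2,"dz": 16,"rx": 0,"ry": 0,"rz": 0,"gripper": 1},{"dx": -10,"dy": -4,"dz": 34,"rx": 0,"ry": 0,"rz": 0,"gripper": 1},{"dx": -15,"dy": -6,"dz": 52,"rx": 0,"ry": 0,"rz": 0,"gripper": 1},{"dx": -20,"dy": -8,"dz": 70,"rx": 0,"ry": 0,"rz": 0,"gripper": 1},{"dx": -25,"dy": -10,"dz": 88,"rx": 0,"ry": 0,"rz": 0,"gripper": 1},{"dx": -30,"dy": -12,"dz": 106,"rx": 0,"ry": 0,"rz": 0,"gripper": 1},{"dx": -30,"dy": -12,"dz": 120,"rx": 0,"ry": 0,"rz": 0,"gripper": 1},{"dx": -30,"dy": -12,"dz": 130,"rx": 0,"ry": 0,"rz": 0,"gripper": 1}]'

```text
t: 7.78
eef_pos: [0.4722, 0.1126, 0.1711]
ee_rot: [3.104, -0.577, -0.626]
force: [0.3, -1.3, 0.5]
width: 0.0005
gripper_force: 0.0
```

```bash
python3 - <<'E'
from h import *
s=arm.get_state();print(s['t'],s['eef_pos'],s['q'].round(2))
print(delta(key(.03),RK),delta(key(.012),RK))
E
```

```text
7.7833 [0.47218279 0.11255384 0.17105141] [ 0.94  0.04 -1.02  0.89 -0.78 -0.74]
(array([-22.9,  36. ,  98. ]), array([ 0.041,  0.034, -0.004])) (array([ -7.9,  35.5, 107.8]), array([ 0.041,  0.034, -0.004]))
```

The elbow, q3, is at its limit of -1.02, so the wrist is too close to the base for this lean. I'll fit the arm's geometry from the states so far and choose a lean that is in reach.

```bash
cat > k.py <<'E'
from h import *
from scipy.optimize import least_squares
S=arm.get_state()
data=[([1.538,.359,.012],[.213,.641,.249],[3.14,0,-.321]),([1.19,-.15,-.42],[.3255,.3586,.3104],[-3.004,.261,-1.225]),
([.40,-.29,-.50],[.4211,.0811,.3117],[-3.14,.525,-2.191]),([-.19,.15,-.27],[.5369,-.1033,.1998],[-3.14,.521,-2.188]),
([.58,-.19,-.68],[.4514,.0115,.2561],[-2.902,-.044,-1.408]),([1.24,-.22,-1.0],[.4001,.1006,.2507],[-3.141,-.61,-.621]),
([.94,.04,-1.02],[.4722,.1126,.1711],[3.104,-.577,-.626])]
def fk(x,q):
    h,a,b,c,d,o=x;f=q[1]-q[2]
    r=o+a*np.sin(q[1])+b*np.cos(f)+c*np.sin(f);z=h+a*np.cos(q[1])-b*np.sin(f)+c*np.cos(f)
    return np.array([r*np.cos(q[0]),r*np.sin(q[0]),z])
Z=lambda e:Ro.from_euler('xyz',e).as_matrix()[:,2]
fun=lambda x:np.concatenate([fk(x,q)+x[4]*Z(e)-p for q,p,e in data])
x=least_squares(fun,[.3,.3,.3,0.,.2,0]).x
def RKb(th,be):
    a,b=np.radians([th,be]);z=np.sin(a)*XT+np.cos(a)*(np.cos(b)*D+np.sin(b)*YT)
    y=np.cross(z,XT);y/=np.linalg.norm(y); y=y if y@YT<0 else -y
    return np.c_[np.cross(y,z),y,z]
def keyb(g,R): # tip front edge at key face
    sx=1 if R[:,0]@XT>0 else -1
    return KEY-g*XT-.0095*sx*R[:,0]-.022*R[:,2]
def ik(p,R):
    w=p-x[4]*R[:,2]
    return least_squares(lambda q:fk(x,q)-w,[.6,.1,-.8]).x
E
python3 - <<'E'
from k import *
print(x.round(3),np.abs(fun(x)).max())
for th in(25,28,32):
  for be in(0,-15,-25,-35):
    R=RKb(th,be);print(th,be,[ik(keyb(g,R),R).round(2).tolist() for g in(.05,.02,-.009)], 'low end of body z', (keyb(0,R)-.044*R[:,2])[2]-.0965*abs(R[2,1])-.039*abs(R[2,0]))
E
```

```text
[0.086 0.565 0.206 0.064 0.382 0.207] 0.19284689398792215
25 0 [[0.46, 0.21, -1.46], [0.39, 0.23, -1.41], [0.33, 0.24, -1.36]] low end of body z 0.10432247477881368
25 -15 [[0.56, 0.33, -1.24], [0.5, 0.34, -1.2], [0.45, 0.35, -1.15]] low end of body z 0.07800992987260759
25 -25 [[0.6, 0.43, -1.13], [0.55, 0.44, -1.09], [0.5, 0.45, -1.05]] low end of body z 0.05986023624576748
25 -35 [[0.64, 0.55, -1.04], [0.59, 0.55, -1.0], [0.54, 0.56, -0.96]] low end of body z 0.04186581359303736
28 0 [[0.51, 0.25, -1.56], [0.44, 0.26, -1.51], [0.37, 0.27, -1.45]] low end of body z 0.10050866570028053
28 -15 [[0.6, 0.35, -1.32], [0.53, 0.36, -1.27], [0.48, 0.37, -1.23]] low end of body z 0.07432605062049355
28 -25 [[0.64, 0.45, -1.2], [0.58, 0.46, -1.16], [0.53, 0.46, -1.12]] low end of body z 0.05640369492315058
28 -35 [[0.67, 0.56, -1.11], [0.61, 0.56, -1.07], [0.57, 0.57, -1.03]] low end of body z 0.0387416300950654
32 0 [[0.57, 0.43, -1.87], [0.49, 0.37, -1.72], [0.42, 0.35, -1.63]] low end of body z 0.09527403545029026
32 -15 [[0.65, 0.4, -1.44], [0.58, 0.4, -1.4], [0.52, 0.4, -1.35]] low end of body z 0.06926975695666603
32 -25 [[0.68, 0.48, -1.31], [0.62, 0.49, -1.27], [0.57, 0.49, -1.23]] low end of body z 0.05165943592811277
32 -35 [[0.7, 0.59, -1.21], [0.65, 0.59, -1.17], [0.6, 0.59, -1.13]] low end of body z 0.03445355075751494
```

```bash
python3 - <<'E'
s=open('k.py').read()
s=s.replace("h,a,b,c,d,o=x;","h,a,b,c,d,o,l=x;").replace("return np.array([r*np.cos(q[0]),r*np.sin(q[0]),z])","return np.array([r*np.cos(q[0])-l*np.sin(q[0]),r*np.sin(q[0])+l*np.cos(q[0]),z])").replace(".2,0]).x",".2,0,-.15]).x")
open('k.py','w').write(s)
E
python3 - <<'E'
from k import *
print(x.round(3),np.abs(fun(x)).max())
for th in(25,28,32):
  for be in(0,-15,-25,-35,15,25,35):
    R=RKb(th,be);print(th,be,[ik(keyb(g,R),R).round(2).tolist() for g in(.05,.02,-.009)], 'low z', ((keyb(0,R)-.044*R[:,2])[2]-.0965*abs(R[2,1])-.039*abs(R[2,0])).round(3))
E
```

```text
[ 0.076  0.543  0.218  0.024  0.304  0.224 -0.173] 0.08258892273106286
25 0 [[0.84, 0.41, -1.68], [0.76, 0.46, -1.68], [0.69, 0.52, -1.68]] low z 0.104
25 -15 [[0.87, 0.47, -1.46], [0.8, 0.45, -1.36], [0.74, 0.45, -1.28]] low z 0.078
25 -25 [[0.88, 0.52, -1.31], [0.81, 0.52, -1.23], [0.76, 0.51, -1.16]] low z 0.06
25 -35 [[0.88, 0.61, -1.2], [0.83, 0.6, -1.14], [0.77, 0.6, -1.08]] low z 0.042
25 15 [[0.81, 0.2, -1.68], [0.7, 0.28, -1.68], [0.61, 0.36, -1.68]] low z 0.078
25 25 [[0.79, 0.04, -1.68], [0.66, 0.15, -1.68], [0.55, 0.26, -1.68]] low z 0.06
25 35 [[0.9, -0.23, -1.68], [0.62, 0.01, -1.68], [0.48, 0.17, -1.68]] low z 0.042
28 0 [[0.88, 0.4, -1.68], [0.8, 0.45, -1.68], [0.72, 0.5, -1.68]] low z 0.101
28 -15 [[0.9, 0.61, -1.68], [0.83, 0.53, -1.5], [0.77, 0.49, -1.39]] low z 0.074
28 -25 [[0.91, 0.58, -1.42], [0.85, 0.56, -1.33], [0.78, 0.55, -1.25]] low z 0.056
28 -35 [[0.91, 0.65, -1.29], [0.85, 0.63, -1.22], [0.8, 0.63, -1.15]] low z 0.039
28 15 [[0.86, 0.17, -1.68], [0.75, 0.25, -1.68], [0.65, 0.33, -1.68]] low z 0.074
28 25 [[0.87, -0.01, -1.68], [0.72, 0.11, -1.68], [0.6, 0.22, -1.68]] low z 0.056
28 35 [[2.47, -0.66, -2.68], [0.73, -0.07, -1.68], [0.55, 0.11, -1.68]] low z 0.039
32 0 [[0.93, 0.38, -1.68], [0.84, 0.44, -1.68], [0.77, 0.49, -1.68]] low z 0.095
32 -15 [[0.94, 0.6, -1.68], [0.87, 0.64, -1.68], [0.81, 0.67, -1.68]] low z 0.069
32 -25 [[0.95, 0.74, -1.68], [0.89, 0.67, -1.52], [0.82, 0.62, -1.4]] low z 0.052
32 -35 [[0.95, 1.03, -1.91], [0.89, 0.7, -1.36], [0.83, 0.68, -1.28]] low z 0.034
32 15 [[0.93, 0.14, -1.68], [0.81, 0.22, -1.68], [0.71, 0.31, -1.68]] low z 0.069
32 25 [[0.99, -0.08, -1.68], [0.81, 0.06, -1.68], [0.67, 0.18, -1.68]] low z 0.052
32 35 [[2.51, -1.48, -0.76], [2.51, -1.52, -0.63], [0.65, 0.03, -1.68]] low z 0.034
```

```bash
cat > k2.py <<'E'
from k import RKb,keyb
from h import *
from scipy.optimize import least_squares
e=Ro.from_euler
data=[([1.538,.359,.012,0,-1.224],[.213,.641,.249]),([1.19,-.15,-.42,-.08,-1.01],[.3255,.3586,.3104]),
([.40,-.29,-.50,-.33,-.94],[.4211,.0811,.3117]),([-.19,.15,-.27,-.57,-.99],[.5369,-.1033,.1998]),
([.58,-.19,-.68,.17,-.89],[.4514,.0115,.2561]),([1.24,-.22,-1.0,.67,-1.09],[.4001,.1006,.2507]),
([.94,.04,-1.02,.89,-.78],[.4722,.1126,.1711])]
def rows(q):
    R1=e('z',q[0]);R2=R1*e('y',q[1]);R3=R2*e('y',-q[2]);R4=R3*e('x',-q[3]);R5=R4*e('y',-q[4])
    M=[R.as_matrix() for R in(R1,R2,R3,R4,R5)]
    return np.c_[[0,0,1],M[0][:,0],M[0][:,1],M[1][:,0],M[1][:,2],M[2][:,0],M[2][:,2],M[3][:,1],M[3][:,2],M[4][:,0],M[4][:,2]],M[4][:,0]
A=np.vstack([rows(q)[0] for q,_ in data]);P=np.concatenate([p for _,p in data])
lam=.01*np.eye(A.shape[1]);X=np.linalg.lstsq(np.vstack([A,lam]),np.r_[P,np.zeros(len(lam))],rcond=None)[0]
def ik(p,z,q0=(.9,.3,-.8,.6,-.9)):
    lo=[-3.07,-1.43,-1.02,-3.03,-3.05];hi=[3.07,2.12,1.25,1.67,0]
    def f(q):
        A_,zz=rows(q);return np.r_[A_@X-p,.3*(zz-z)]
    r=least_squares(f,q0,bounds=(lo,hi));return r.x,np.linalg.norm(r.fun)
E
python3 - <<'E'
from k2 import *
print(X.round(3),np.abs(A@X-P).max(),[np.round(rows(q)[1],2).tolist() for q,_ in data[-2:]])
for th in(25,30):
  for be in(0,-15,-25,-35,15,25,35):
    R=RKb(th,be);print(th,be,[(lambda r:(r[0].round(2).tolist(),round(r[1],3)))(ik(keyb(g,R),R[:,2])) for g in(.04,-.009)])
E
```

```text
[ 0.202 -0.001  0.002 -0.003  0.6    0.457  0.001 -0.194 -0.001  0.362
  0.009] 0.004678559957691619 [[0.47, -0.33, -0.82], [0.42, -0.35, -0.84]]
25 0 [([0.71, 0.15, -1.02, 0.82, -0.52], np.float64(0.032)), ([0.53, 0.18, -1.02, 0.99, -0.45], np.float64(0.024))]
25 -15 [([0.81, 0.25, -0.97, 0.77, -0.7], np.float64(0.0)), ([0.68, 0.28, -0.94, 0.86, -0.67], np.float64(0.0))]
25 -25 [([0.87, 0.36, -0.84, 0.63, -0.88], np.float64(0.0)), ([0.75, 0.38, -0.82, 0.71, -0.85], np.float64(0.0))]
25 -35 [([0.89, 0.46, -0.73, 0.55, -1.04], np.float64(0.0)), ([0.79, 0.48, -0.71, 0.63, -1.02], np.float64(0.0))]
25 15 [([0.58, 0.06, -1.02, 0.62, -0.31], np.float64(0.07)), ([0.42, 0.1, -1.02, 0.75, -0.21], np.float64(0.06))]
25 25 [([0.1, 0.12, -0.73, -1.68, -0.0], np.float64(0.042)), ([0.24, 0.16, -0.71, -1.07, -0.0], np.float64(0.041))]
25 35 [([0.27, 0.07, -0.75, -1.24, -0.0], np.float64(0.004)), ([0.2, 0.12, -0.69, -1.14, -0.05], np.float64(0.0))]
30 0 [([0.75, 0.17, -1.02, 0.88, -0.59], np.float64(0.049)), ([0.56, 0.19, -1.02, 1.06, -0.51], np.float64(0.042))]
30 -15 [([0.83, 0.26, -1.02, 0.9, -0.72], np.float64(0.005)), ([0.66, 0.28, -1.02, 1.07, -0.67], np.float64(0.0))]
30 -25 [([0.9, 0.36, -0.92, 0.75, -0.86], np.float64(0.0)), ([0.76, 0.37, -0.9, 0.86, -0.83], np.float64(0.0))]
30 -35 [([0.93, 0.46, -0.81, 0.65, -1.01], np.float64(0.0)), ([0.81, 0.47, -0.79, 0.74, -0.99], np.float64(0.0))]
30 15 [([0.62, 0.07, -1.02, 0.75, -0.39], np.float64(0.09)), ([0.45, 0.11, -1.02, 0.91, -0.29], np.float64(0.081))]
30 25 [([-0.05, 0.1, -0.76, -2.05, -0.01], np.float64(0.021)), ([-0.04, 0.15, -0.68, -1.88, -0.01], np.float64(0.027))]
30 35 [([-0.05, 0.07, -0.75, -1.75, -0.15], np.float64(0.0)), ([-0.03, 0.13, -0.67, -1.6, -0.14], np.float64(0.0))]
```

The new fit matches to 5 mm. With the wrist also leaning 25° toward the orange end and a tilt of 30°, the key is in reach and clear.

```bash
python3 - <<'E'
from k2 import *
R=RKb(30,-25);print(R.round(2).tolist(),keyb(.035,R));print(delta(keyb(.05,R)+[0,0,.03],R))
E
```

```text
[[0.83, -0.53, 0.19], [-0.33, -0.74, -0.59], [0.45, 0.42, -0.78]] [0.47643047 0.06797526 0.07796306]
(array([-22.2,  31.4,  62.1]), array([-0.332, -0.047, -0.233]))
```

Request:
jog_arm --targets '[{"dx": -3,"dy": 4,"dz": 4,"rx": -0.055,"ry": -0.008,"rz": -0.039,"gripper": 1},{"dx": -6,"dy": 8,"dz": 10,"rx": -0.11,"ry": -0.016,"rz": -0.078,"gripper": 1},{"dx": -10,"dy": 13,"dz": 18,"rx": -0.166,"ry": -0.024,"rz": -0.117,"gripper": 1},{"dx": -13,"dy": 18,"dz": 28,"rx": -0.222,"ry": -0.032,"rz": -0.156,"gripper": 1},{"dx": -17,"dy": 23,"dz": 38,"rx": -0.278,"ry": -0.04,"rz": -0.195,"gripper": 1},{"dx": -20,"dy": 28,"dz": 48,"rx": -0.332,"ry": -0.047,"rz": -0.233,"gripper": 1},{"dx": -22,"dy": 31,"dz": 58,"rx": -0.332,"ry": -0.047,"rz": -0.233,"gripper": 1},{"dx": -22,"dy": 31,"dz": 62,"rx": -0.332,"ry": -0.047,"rz": -0.233,"gripper": 1}]'

```text
t: 8.45
eef_pos: [0.4639, 0.0764, 0.1074]
ee_rot: [2.645, -0.469, -0.382]
force: [-0.7, 0.0, 0.0]
width: 0.0003
gripper_force: 0.0
```

```bash
python3 - <<'E'
from k2 import *
s=arm.get_state();print(s['t'],s['eef_pos'],s['q'].round(2))
R=RKb(30,-25);print(delta(keyb(.05,R),R),delta(keyb(.025,R),R))
E
```

```text
8.45 [0.4638855  0.07636751 0.1073831 ] [ 0.94  0.31 -0.88  0.68 -0.94 -0.43]
(array([-13.1, -12.9,  22.9]), array([0.002, 0.001, 0.001])) (array([  8.5, -12.9,  35.4]), array([0.002, 0.001, 0.001]))
```

Pose reached with q3 at -0.88. Next I'll go to 25 mm in front of the key and look.

Request:
jog_arm --targets '[{"dx": -4,"dy": -4,"dz": 6,"rx": 0,"ry": 0,"rz": 0,"gripper": 1},{"dx": -8,"dy": -8,"dz": 12,"rx": 0,"ry": 0,"rz": 0,"gripper": 1},{"dx": -13,"dy": -13,"dz": 23,"rx": 0,"ry": 0,"rz": 0,"gripper": 1},{"dx": -6,"dy": -13,"dz": 27,"rx": 0,"ry": 0,"rz": 0,"gripper": 1},{"dx": 2,"dy": -13,"dz": 31,"rx": 0,"ry": 0,"rz": 0,"gripper": 1},{"dx": 8,"dy": -13,"dz": 35,"rx": 0,"ry": 0,"rz": 0,"gripper": 1},{"dx": 8,"dy": -13,"dz": 35,"rx": 0,"ry": 0,"rz": 0,"gripper": 1},{"dx": 8,"dy": -13,"dz": 35,"rx": 0,"ry": 0,"rz": 0,"gripper": 1}]'

```text
t: 9.12
eef_pos: [0.4848, 0.0627, 0.0801]
ee_rot: [2.65, -0.471, -0.385]
force: [0.4, 0.4, -0.1]
width: 0.0007
gripper_force: 0.0
```

```bash
python3 - <<'E'
from k2 import *
s=arm.get_state();print(s['t'],s['eef_pos'],s['force'])
f=grab('side');b=f['frame'][180:300,260:380,::-1].copy()
cv2.imwrite('pics/p6.png',cv2.resize(b,(600,600),interpolation=cv2.INTER_CUBIC))
R=RKb(30,-25)
for g in(.01,0,-.009):print(g,delta(keyb(g,R),R))
E
```

```text
9.1167 [0.48476019 0.06273987 0.08012012] [ 0.40823437  0.40145558 -0.13717667]
0.01 (array([12.3, -0.3,  9.6]), array([-0.001,  0.001, -0.002]))
0 (array([21. , -0.3, 14.6]), array([-0.001,  0.001, -0.002]))
-0.009 (array([28.7, -0.4, 19.1]), array([-0.001,  0.001, -0.002]))
```

View pics/p6.png

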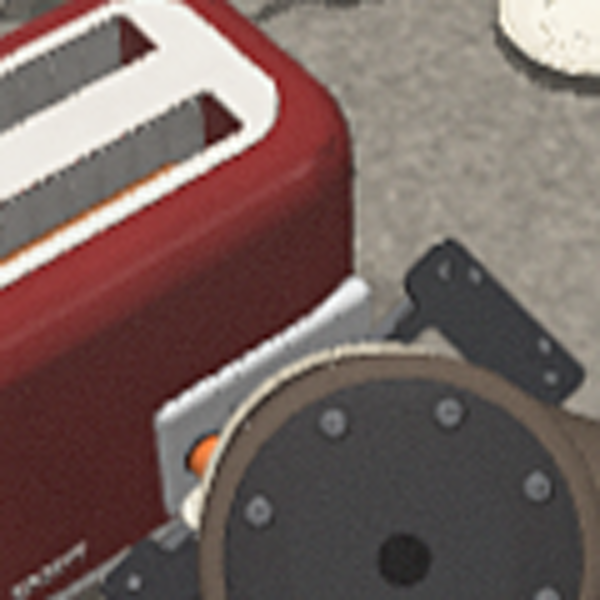

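The wrist hides the blue key in this view. The orange key at (203,458) is clear of the fingers, and the geometry is consistent, so I'll advance slowly and watch the force.

Request:
jog_arm --targets '[{"dx": 4,"dy": 0,"dz": 4,"rx": 0,"ry": 0,"rz": 0,"gripper": 1},{"dx": 8,"dy": 0,"dz": 7,"rx": 0,"ry": 0,"rz": 0,"gripper": 1},{"dx": 12,"dy": 0,"dz": 9.5,"rx": 0,"ry": 0,"rz": 0,"gripper": 1},{"dx": 16,"dy": 0,"dz": 12,"rx": 0,"ry": 0,"rz": 0,"gripper": 1},{"dx": 19,"dy": 0,"dz": 13.5,"rx": 0,"ry": 0,"rz": 0,"gripper": 1},{"dx": 21.5,"dy": 0,"dz": 15,"rx": 0,"ry": 0,"rz": 0,"gripper": 1},{"dx": 23.5,"dy": 0,"dz": 16,"rx": 0,"ry": 0,"rz": 0,"gripper": 1},{"dx": 23.5,"dy": 0,"dz": 16,"rx": 0,"ry": 0,"rz": 0,"gripper": 1}]'

```text
t: 9.83
eef_pos: [0.507, 0.0457, 0.0777]
ee_rot: [2.649, -0.47, -0.384]
force: [0.1, 0.9, 0.0]
width: 0.001
gripper_force: 0.0
```

```bash
python3 - <<'E'
from k2 import *
s=arm.get_state();print(s['t'],s['eef_pos'],s['force'],s['force']@XT,s['force']@YT)
R=RKb(30,-25)
for g in(0,-.009):print(g,delta(keyb(g,R),R))
E
```

```text
9.8333 [0.50699169 0.04570093 0.07768166] [0.14677672 0.91547722 0.02572708] -0.41347827037035384 0.82970702641529
0 (array([-2.2, -0.2, -1.7]), array([-0.   ,  0.001, -0.001]))
-0.009 (array([ 5.5, -0.2,  2.7]), array([-0.   ,  0.001, -0.001]))
```

Request:
jog_arm --targets '[{"dx": 0.9,"dy": 0,"dz": 0.5,"rx": 0,"ry": 0,"rz": 0,"gripper": 1},{"dx": 1.7,"dy": 0,"dz": 1,"rx": 0,"ry": 0,"rz": 0,"gripper": 1},{"dx": 2.6,"dy": 0,"dz": 1.5,"rx": 0,"ry": 0,"rz": 0,"gripper": 1},{"dx": 3.5,"dy": 0,"dz": 2,"rx": 0,"ry": 0,"rz": 0,"gripper": 1},{"dx": 4.3,"dy": 0,"dz": 2.5,"rx": 0,"ry": 0,"rz": 0,"gripper": 1},{"dx": 4.3,"dy": 0,"dz": 2.5,"rx": 0,"ry": 0,"rz": 0,"gripper": 1},{"dx": 4.3,"dy": 0,"dz": 2.5,"rx": 0,"ry": 0,"rz": 0,"gripper": 1},{"dx": 4.3,"dy": 0,"dz": 2.5,"rx": 0,"ry": 0,"rz": 0,"gripper": 1}]'

```text
t: 10.5
eef_pos: [0.5104, 0.0432, 0.0775]
ee_rot: [2.649, -0.47, -0.383]
force: [-7.5, 4.6, 1.8]
width: -0.0001
gripper_force: 4.6
```

```bash
python3 - <<'E'
from k2 import *
s=arm.get_state();print(s['t'],s['eef_pos'],s['force'],s['force']@XT,s['force']@YT)
R=RKb(30,-25)
print(delta(keyb(-.009,R),R))
E
```

```text
10.5 [0.51041397 0.04322689 0.07752379] [-7.47156688  4.63257043  1.79110993] -8.770539863514736 -0.5821721603071262
(array([ 2. , -0.1,  0.5]), array([-0.001,  0.001, -0.001]))
```

The push read 8.8 N against a 3 N spring, so the key should be on its stop. I'll retreat along the reverse path and check.

Request:
jog_arm --targets '[{"dx": -4,"dy": 0,"dz": -2,"rx": 0,"ry": 0,"rz": 0,"gripper": 1},{"dx": -9,"dy": 0,"dz": -5,"rx": 0,"ry": 0,"rz": 0,"gripper": 1},{"dx": -17,"dy": 0,"dz": -10,"rx": 0,"ry": 0,"rz": 0,"gripper": 1},{"dx": -26,"dy": 0,"dz": -15,"rx": 0,"ry": 0,"rz": 0,"gripper": 1},{"dx": -30,"dy": 6,"dz": -30,"rx": 0,"ry": 0,"rz": 0,"gripper": 1},{"dx": -30,"dy": 12,"dz": -50,"rx": 0,"ry": 0,"rz": 0,"gripper": 1},{"dx": -30,"dy": 14,"dz": -70,"rx": 0,"ry": 0,"rz": 0,"gripper": 1},{"dx": -30,"dy": 14,"dz": -90,"rx": 0,"ry": 0,"rz": 0,"gripper": 1}]'

```text
t: 11.17
eef_pos: [0.4604, 0.0961, 0.1416]
ee_rot: [2.648, -0.47, -0.383]
force: [0.2, 1.0, -0.0]
width: 0.0008
gripper_force: 0.0
```

Request:
jog_arm --targets '[{"dx": 0,"dy": -20,"dz": -20,"rx": 0.05,"ry": 0,"rz": 0,"gripper": 1},{"dx": 0,"dy": -40,"dz": -40,"rx": 0.1,"ry": 0,"rz": 0,"gripper": 1},{"dx": 0,"dy": -60,"dz": -60,"rx": 0.15,"ry": 0,"rz": 0,"gripper": 1},{"dx": 0,"dy": -80,"dz": -80,"rx": 0.2,"ry": 0,"rz": 0,"gripper": 1},{"dx": 0,"dy": -100,"dz": -100,"rx": 0.25,"ry": 0,"rz": 0,"gripper": 1},{"dx": 0,"dy": -120,"dz": -120,"rx": 0.3,"ry": 0,"rz": 0,"gripper": 1},{"dx": 0,"dy": -140,"dz": -130,"rx": 0.3,"ry": 0,"rz": 0,"gripper": 1},{"dx": 0,"dy": -160,"dz": -130,"rx": 0.3,"ry": 0,"rz": 0,"gripper": 1}]'

```text
t: 11.83
eef_pos: [0.5215, 0.2935, 0.1776]
ee_rot: [2.955, -0.471, -0.384]
force: [-0.2, 0.9, 0.5]
width: 0.0006
gripper_force: 0.0
```

```bash
python3 - <<'E'
from h import *
s=arm.get_state();print(s['t'],s['eef_pos'],s['force'])
f=grab('side');b=f['frame'][180:300,260:380,::-1].copy()
i=dict(np.load('/tmp/side.npz'))['frame'][180:300,260:380,::-1]
cv2.imwrite('pics/p7.png',cv2.resize(np.hstack([i,b]),(800,400),interpolation=cv2.INTER_CUBIC))
E
```

```text
11.8333 [0.5215107  0.2935106  0.17764734] [-0.15804579  0.93554063  0.49951379]
```

View pics/p7.png

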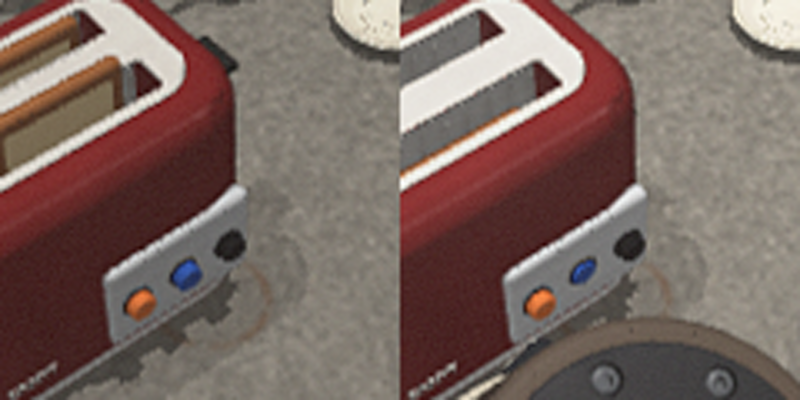

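The blue key at (583,270) is now recessed, while orange and black still stand out. The bread is down, the toaster is in its place, and the arm touches nothing.

```bash
python3 -c "
from station import arm
print(arm.job_done())"
```

```text
the job is handed in; nothing more can be done
None
```

The job is handed in: the lever is caught down with the bread lowered, and the blue defrost key is latched in. The toaster stayed in place, the cancel and reheat keys still stand out, and it took about 12 s of the 51 s allowed.

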